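# Fit the last two resonators into a cavity filter

## Robot

A 6-joint arm with a two-finger parallel gripper is mounted at the origin on the work surface. World frame = base frame: x ahead of the robot, y to its left, z up, the work surface at z = 0. Lengths are in mm, angles in rad, forces in N, time in s.
With the tool pointing down it reaches from about 325 to 1000 mm from the base axis. Payload 5.1 kg.
Tool frame: the origin (TCP) lies midway between the tips of the shut fingers; the grasp point (between the pads) lies 19 mm behind it; z points along the fingers, y is the line along which they close (so a half turn about z gives the same grasp; the last joint's range is limited). The gripper opens to 85 mm and grips with 20 to 120 N. Pads are 22 mm wide; open, the fingers measure 114 mm over their backs; the gripper's body (76 mm by 85 mm) begins 54 mm behind the grasp point. The pads swing forward as they close: fully open they stand 13 mm farther back than shut.
Start: joints at [-1.305, 0.124, 1.65, -0, 1.367, -0.083], TCP at [222.118, -610.859, 231.322] pointing down, gripper open.
Joint ranges: [-2.61, 2.61], [-1.02, 2.33], [0.03, 2.71], [-1.35, 4.49], [0.32, 2.68], [-2.91, 2.91]. Speed limits (rad/s): [2.57, 2.57, 3.14, 3.14, 3.14, 3.14].

## Interface

Orientations are given as a unit quaternion [w, x, y, z].
In Python, from bench import * gives the robot as it stands.
- The arm moves only by the tool step_arm, never from a script. Its argument "deltas" is a list of rows, each an object of numbers: "dx", "dy", "dz": the shift along the tool's x, y, z in cm; "rx", "ry", "rz": the turn, a rotation vector about the tool's x, y, z in rad. A call has 1 to 5 rows; each row shifts and turns the commanded pose from where the row before left it, along the tool's axes as they then stand; what a row does not reach is not made up. A row lasts 1/10 s, in which the tool goes at most 50 mm and 8.59 degrees, less where a joint would pass 70% of its speed; a pose out of reach is approached as far as the arm can. A call with a gripper value outside its range is refused whole. "gripper" is the finger opening in cm, from 0 to 8.54, set as the call begins (left out, the last holds). The fingers move at their own pace and stop on an object; "grip_force" is the grip in N (left out, the last holds). Time passes only in rows, so rows that do not move let the fingers close. It gives the time, the measured TCP pose, the force, the opening and the grip force at its end, in the units of the state.
- sense(): the state, without advancing time (a new reading comes with each control period).
- capture(name): name is "scene" or "top" or "wrist"; returns a dict with "frame" (480x640x3 uint8, blue, green, red), "fx", "fy", "cx", "cy" (pixels), "k1" (the pictures are not rectified: a ray, as slopes to the right and down, at radius r is drawn at 1 + k1 r^2 times it, then the intrinsics apply), "extrinsics" (4x4, takes a point from camera to world coordinates). Camera axes: x right, y up, looking along -z (the intrinsics and any distortion apply to the point x, -y, -z); pixel columns grow to the right and rows downward; lengths in mm; the calibration is good to about 2 mm. A picture is of the moment at which its call begins. There is no depth.
- sign_off(): hands the job in; it is judged then, once.
The state is a dict: "time": time; "q": joint angles; "qvel": joint speeds; "joint_torque": joint torques, N m; "tcp_pos": TCP position; "eef_rot": TCP orientation; "ft_force": force on the tool from outside, world axes, zero at the start; "torque": the same for the moment, N m; "opening": opening from 0.0 (shut) to 1.0 (fully open); "gripper_force": force on a finger pad.
Only numpy, scipy, OpenCV 4.12 (cv2) and the standard library are available. Lean on these libraries where they do the work, as an engineer would, in place of code of your own. Each camera call takes 0.05 s, during which the arm holds its last target. There are 200 camera calls.

## Task

Fit the two loose brass resonators into the empty cavities of the aluminium filter housing: the wide resonator goes into the wide empty cavity and the slim one into the narrow empty cavity. Leave each standing upright on the floor of its cavity, cupped end up, and let go of it.

Things in the scene. Friction and masses are not known exactly. Their poses are not given: they have to be found in the camera images.
- wide_resonator: Wide resonator: plain round brass cylinder, 38 mm diameter, 64 mm tall, about 250 g, standing loose on the dark mat, its cupped (hollow) end up. Origin at the centre of its underside, z up along its axis. The other loose brass parts near it (a spacer 30 mm wide, 26 mm tall, and a stepped adapter 40 mm tall) are not wanted.
- slim_resonator: Slim resonator: plain round brass cylinder, 20 mm diameter, 64 mm tall, about 100 g, standing loose on the dark mat, its cupped end up. Origin at the centre of its underside, z up along its axis.
- wide_cavity (a point): Floor centre of the wide empty cavity: square pocket 54 x 54 mm, 26 mm deep, at one end of the fixed aluminium housing (70 x 216 mm, 32 mm high; four cavities in a row). The two inner cavities hold fixed resonators standing 38 mm above the rim, the nearer 52 mm from here, 20 mm diameter. Axes: y along the row to the narrow empty cavity, x across the housing, z up.
- narrow_cavity (a point): Floor centre of the narrow empty cavity: square pocket 34 x 34 mm, 26 mm deep, at the other end of the same housing, 156 mm along y from the wide one. The nearest fixed resonator is 52 mm from here and 38 mm in diameter. Axes as for the wide cavity. A resonator on the floor of either cavity stands 38 mm above the rim.
Things that resemble listed ones, but are neither listed nor needed, are in the scene too. Leave any turquoise look-alike of the part that bears wide_cavity alone.

How it is judged (in metres and radians):
At the end, for the whole second after the job is handed in: The wide resonator stands in the wide empty cavity and the slim one in the narrow empty cavity, each with its underside within 5 mm of the cavity floor and 15 mm of its centre, cupped end up, upright within about 10 degrees, at rest and released (horizontal distance between wide_resonator and wide_cavity below 0.015 m and z of wide_resonator in the frame of wide_cavity between -0.005 and 0.005 m and angle between each of wide_resonator, slim_resonator's own z axis and vertical below 0.17 rad and linear speed of each of wide_resonator, slim_resonator below 0.03 m/s and horizontal distance between slim_resonator and narrow_cavity below 0.015 m and z of slim_resonator in the frame of narrow_cavity between -0.005 and 0.005 m); the robot touches nothing.
It also fails if it takes over 58 s, if anything falls off the work surface, if the arm or the gripper's body presses on something with over 40 N, if the wrist force passes 120 N, or if a joint passes its speed limit or range.

## Working session

There is one attempt and no reset: what is moved stays moved. The work goes in short steps, Python scripts to look and compute and a tool call to move; the robot and the scene stay as the last step left them, time stands still between calls to the robot, and variables do not carry over. Pictures are saved under pics/ and viewed, at most 10 in all, crops included, and the job is handed in when it is done.

Besides the shell and the picture viewer there is one more tool, called after ">>>" as name(argument=value, ...), one argument or row to a line, values as JSON. step_arm: Moves the arm, as the interface text tells. Its arguments: {"type":"object","properties":{"deltas":{"type":"array"},"gripper":{"type":"number"},"grip_force":{"type":"number"}},"required":["deltas"]}

```bash
mkdir -p pics; cat > h.py <<'E'
import numpy as np, cv2, json
from bench import *
def pix2w(c,u,v,z):
    p=cv2.undistortPoints(np.array([[[u,v]]],float),np.array([[c["fx"],0,c["cx"]],[0,c["fy"],c["cy"]],[0,0,1]],float),np.array([c["k1"],0,0,0.]))[0,0]
    E=np.array(c["extrinsics"]); d=E[:3,:3]@np.array([p[0],-p[1],-1]); o=E[:3,3]
    return o+d*(z-o[2])/d[2]
def w2pix(c,P):
    E=np.linalg.inv(np.array(c["extrinsics"])); p=E[:3,:3]@np.array(P,float)+E[:3,3]
    x,y=p[0]/-p[2],-p[1]/-p[2]; s=1+c["k1"]*(x*x+y*y)
    return c["fx"]*x*s+c["cx"],c["fy"]*y*s+c["cy"]
E
python3 - <<'E'
from h import *
import pickle
s=sense(); print(s["time"],s["tcp_pos"],s["eef_rot"],s["opening"])
for n in ("scene","top"):
    c=capture(n); pickle.dump(c,open(n+".pkl","wb")); cv2.imwrite(f"pics/{n}1.png",c["frame"])
    print(n,c["fx"],c["k1"],np.round(c["extrinsics"],3).tolist())
E
```

```text
0.0 [ 221.98165604 -610.28085107  230.0615735 ] [-1.02974278e-03  9.84828423e-01  1.73527834e-01 -9.22621768e-05] 1.0012039042192011
scene 467.08507168769336 -0.039550020985266235 [[0.36, -0.615, 0.701, 1448.473], [0.933, 0.233, -0.275, -179.926], [0.006, 0.753, 0.658, 921.593], [0.0, 0.0, 0.0, 1.0]]
top 607.0851594959224 -0.17957255107216244 [[-0.02, 0.993, -0.114, 306.373], [-1.0, -0.021, -0.001, 207.276], [-0.004, 0.114, 0.993, 1841.281], [0.0, 0.0, 0.0, 1.0]]
```

View pics/top1.png

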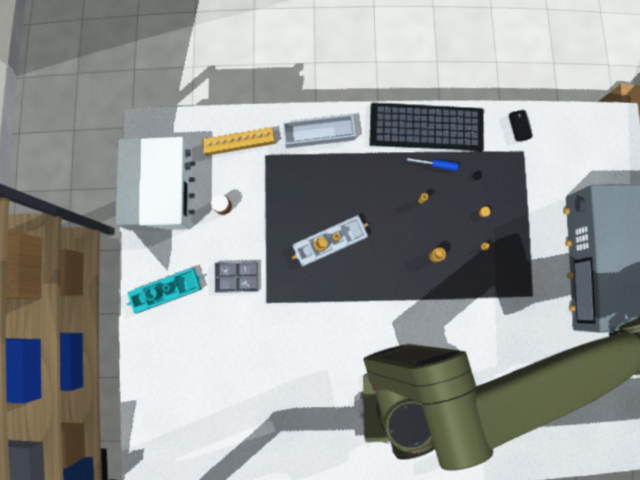

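View pics/scene1.png

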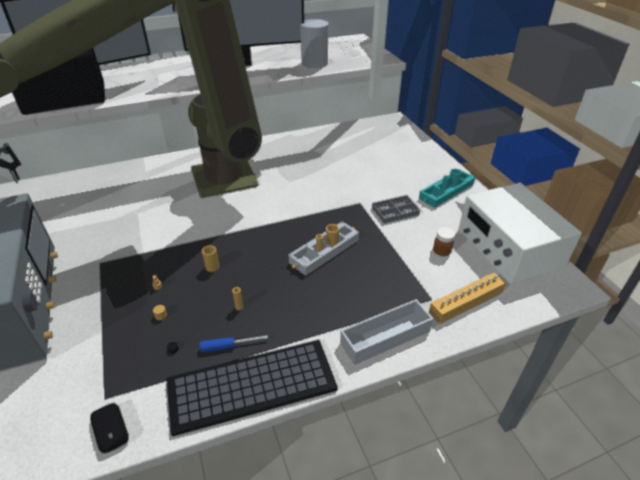

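The top view shows the wide resonator at about (438,254), the slim one at (424,198) and the housing centred near (331,240). The fixed wide resonator is at (320,242) and the fixed slim one at (336,237). So the wide empty cavity is at the right end, near (354,229), and the narrow one at the left, near (304,251). The scene view agrees: wide at (210,258), slim at (238,298).

```bash
python3 - <<'E'
from h import *
import pickle
T=pickle.load(open("top.pkl","rb")); S=pickle.load(open("scene.pkl","rb"))
for n,c,roi in (("top",T,(270,160,525,300)),("scene",S,(110,210,420,370))):
    hsv=cv2.cvtColor(c["frame"],cv2.COLOR_BGR2HSV)
    m=cv2.inRange(hsv,(8,90,60),(30,255,255)); k=np.zeros_like(m); x0,y0,x1,y1=roi; k[y0:y1,x0:x1]=255
    N,l,st,ce=cv2.connectedComponentsWithStats(m&k)
    for i in range(1,N):
        if st[i][4]>12:
            x,y,w,h,a=st[i]; print(n,st[i],np.round(ce[i],1),"bottom z0",np.round(pix2w(c,x+w/2,y+h-w/4,0)[:2],0),"cen z32",np.round(pix2w(c,*ce[i],32)[:2],0))
hsv=cv2.cvtColor(T["frame"],cv2.COLOR_BGR2HSV)
m=cv2.inRange(hsv,(0,0,110),(180,80,255)); k=np.zeros_like(m); k[205:275,280:380]=255
m=cv2.morphologyEx(m&k,cv2.MORPH_OPEN,np.ones((3,3)))
cs=max(cv2.findContours(m,0,2)[0],key=cv2.contourArea)
b=cv2.boxPoints(cv2.minAreaRect(cs))
W=np.array([pix2w(T,u,v,32)[:2] for u,v in b]); print(np.round(b),np.round(W),np.linalg.norm(np.diff(W,axis=0),axis=1),W.mean(0))
E
```

```text
top [418 193  11  11  84] [423.  197.6] bottom z0 [623. -98.] cen z32 [629. -91.]
top [479 206  12  12 111] [484.5 211.4] bottom z0 [ 577. -289.] cen z32 [ 583. -280.]
top [364 223   5   4  15] [365.9 224.5] bottom z0 [550.  81.] cen z32 [550.  85.]
top [333 233   7   8  47] [336.  236.6] bottom z0 [511. 174.] cen z32 [515. 176.]
top [314 237  13  14 142] [320.1 243.7] bottom z0 [485. 223.] cen z32 [494. 224.]
top [480 242  10   9  66] [484.7 245.9] bottom z0 [ 472. -284.] cen z32 [ 477. -275.]
top [429 247  18  16 205] [437.4 254.3] bottom z0 [ 445. -135.] cen z32 [ 455. -128.]
top [292 255   4   4  14] [293.5 256.7] bottom z0 [456. 304.] cen z32 [457. 304.]
scene [326 224  13  22 224] [331.9 233.8] bottom z0 [475. 230.] cen z32 [470. 230.]
scene [316 234   7  17  98] [319.1 241.8] bottom z0 [488. 184.] cen z32 [491. 181.]
scene [201 245  18  27 363] [210.1 257.8] bottom z0 [ 451. -134.] cen z32 [ 447. -128.]
scene [292 265   4   4  13] [293.4 266.5] bottom z0 [537.  88.] cen z32 [562.  79.]
scene [152 274  10  16 118] [156.1 282.4] bottom z0 [ 477. -283.] cen z32 [ 491. -280.]
scene [232 287  11  24 183] [237.2 298. ] bottom z0 [627. -96.] cen z32 [621. -91.]
scene [153 304  14  17 178] [159.4 311.9] bottom z0 [ 587. -288.] cen z32 [ 599. -283.]
[[290. 244.]
 [358. 214.]
 [369. 237.]
 [300. 267.]] [[494. 314.]
 [583. 106.]
 [513.  77.]
 [425. 285.]] [226.18599772  76.00741876 225.21703974] [503.8579861  195.73097815]
```

```bash
cat >> h.py <<'E'
from scipy.spatial.transform import Rotation as R
def plan(x,y,z,yaw,step=40,turn=0.12):
    """rows to bring the tool, pointing down, to TCP x,y,z with tool-y at world angle yaw (deg)"""
    s=sense(); w,a,b,c=s["eef_rot"]; r0=R.from_quat([a,b,c,w]); p=np.array(s["tcp_pos"]); 
    t=np.radians(yaw); Y=np.array([np.cos(t),np.sin(t),0]); Z=np.array([0,0,-1]); r1=R.from_matrix(np.c_[np.cross(Y,Z),Y,Z])
    rv=(r0.inv()*r1).as_rotvec(); d=np.array([x,y,z])-p
    n=int(max(1,np.ceil(np.linalg.norm(d)/step),np.ceil(np.linalg.norm(rv)/turn))); r=r0; out=[]
    for i in range(n):
        v=np.r_[r.inv().apply(d/n)/10,rv/n]; r=r*R.from_rotvec(rv/n)
        out.append({k:round(float(q),3 if k[0]=="r" else 2) for k,q in zip(("dx","dy","dz","rx","ry","rz"),v) if abs(q)>.0015})
    print("at",np.round(p,1),"t",s["time"],"open",round(s["opening"],2),"ft",np.round(s["ft_force"],1))
    for i in range(0,n,5): print(json.dumps(out[i:i+5]).replace('"',''))
E
python3 -c "
from h import *
plan(440,-130,190,23.2,turn=.135)"
```

```text
at [ 222.  -610.3  230.2] t 0.1 open 1.0 ft [ 0.7  0.1 -0.1]
[{dx: 2.64, dy: -2.69, dz: 0.29, rz: -0.116}, {dx: 2.93, dy: -2.37, dz: 0.29, rz: -0.116}, {dx: 3.19, dy: -2.01, dz: 0.29, rz: -0.116}, {dx: 3.4, dy: -1.63, dz: 0.29, rz: -0.116}, {dx: 3.56, dy: -1.22, dz: 0.29, rz: -0.116}]
[{dx: 3.68, dy: -0.8, dz: 0.29, rz: -0.116}, {dx: 3.75, dy: -0.37, dz: 0.29, rz: -0.116}, {dx: 3.77, dy: 0.07, dz: 0.29, rz: -0.116}, {dx: 3.73, dy: 0.5, dz: 0.29, rz: -0.116}, {dx: 3.65, dy: 0.93, dz: 0.29, rz: -0.116}]
[{dx: 3.52, dy: 1.35, dz: 0.29, rz: -0.116}, {dx: 3.34, dy: 1.75, dz: 0.29, rz: -0.116}, {dx: 3.11, dy: 2.12, dz: 0.29, rz: -0.116}, {dx: 2.85, dy: 2.47, dz: 0.29, rz: -0.116}]
```

>>> step_arm(
  deltas=[
    {"dx": 2.6, "dy": -2.7, "dz": 0.3, "rz": -0.116},
    {"dx": 2.9, "dy": -2.4, "dz": 0.3, "rz": -0.116},
    {"dx": 3.2, "dy": -2.0, "dz": 0.3, "rz": -0.116},
    {"dx": 3.4, "dy": -1.6, "dz": 0.3, "rz": -0.116},
    {"dx": 3.6, "dy": -1.2, "dz": 0.3, "rz": -0.116},
  ],
)

```text
validation failed for argument at $.de...
```

>>> step_arm(
  deltas=[
    {"dx": 3.7, "dy": -0.8, "dz": 0.3, "rz": -0.116},
    {"dx": 3.7, "dy": -0.4, "dz": 0.3, "rz": -0.116},
    {"dx": 3.8, "dy": 0.1, "dz": 0.3, "rz": -0.116},
    {"dx": 3.7, "dy": 0.5, "dz": 0.3, "rz": -0.116},
    {"dx": 3.6, "dy": 0.9, "dz": 0.3, "rz": -0.116},
  ],
)

```text
validation failed for argument at $.de...
```

>>> step_arm(
  deltas=[
    {"dx": 3.5, "dy": 1.3, "dz": 0.3, "rz": -0.116},
    {"dx": 3.3, "dy": 1.8, "dz": 0.3, "rz": -0.116},
    {"dx": 3.1, "dy": 2.1, "dz": 0.3, "rz": -0.116},
    {"dx": 2.9, "dy": 2.5, "dz": 0.3, "rz": -0.116},
    {},
  ],
)

```text
validation failed for argument at $.de...
```

```bash
python3 - <<'E'
from h import *
import pickle
s=sense(); print(s["time"],s["tcp_pos"],s["eef_rot"],s["q"])
c=capture("wrist"); pickle.dump(c,open("wrist.pkl","wb")); cv2.imwrite("pics/w1.png",c["frame"])
print(c["fx"],c["k1"],np.round(c["extrinsics"],2).tolist(), w2pix(c,(452,-130,64)))
E
```

```text
0.1 [ 221.98405434 -610.3288252   230.18006317] [-9.38495878e-04  9.84831019e-01  1.73513616e-01 -8.87697195e-05] [-1.30458238e+00  1.24428920e-01  1.65154248e+00 -4.79146668e-06
  1.36750662e+00 -8.25778145e-02]
428.14796504496667 -0.015605723962570539 [[0.34, 0.89, 0.3, 300.17], [-0.94, 0.32, 0.11, -581.75], [-0.0, -0.32, 0.95, 372.81], [0.0, 0.0, 0.0, 1.0]] (np.float64(-401.0363021702541), np.float64(-489.8437244959728))
```

View pics/w1.png

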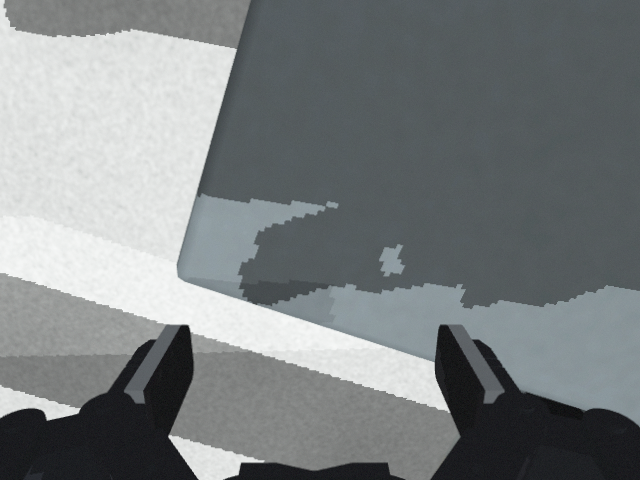

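The moves were refused, so nothing has moved yet. The wrist view shows a grey instrument ahead of the fingers, with its top corner at (180,270). I'll work out its height before crossing it, and check the call format with a single full row.

```bash
python3 - <<'E'
from h import *
import pickle
T=pickle.load(open("top.pkl","rb")); c=pickle.load(open("wrist.pkl","rb"))
for z in (0,60,90,120,150,180,210): print(z,np.round(pix2w(c,180,272,z)[:2]),np.round(pix2w(T,569,327,z)[:2]),np.round(pix2w(T,569,187,z)[:2]))
E
```

```text
0 [ 108. -516.] [ 221. -543.] [ 662. -571.]
60 [ 139. -526.] [ 224. -519.] [ 650. -545.]
90 [ 155. -532.] [ 225. -506.] [ 645. -533.]
120 [ 170. -537.] [ 227. -494.] [ 639. -520.]
150 [ 186. -542.] [ 228. -482.] [ 633. -507.]
180 [ 201. -548.] [ 229. -470.] [ 627. -495.]
210 [ 216. -553.] [ 231. -458.] [ 621. -482.]
```

>>> step_arm(
  deltas=[
    {"dx": 0, "dy": 0, "dz": -4.0, "rx": 0, "ry": 0, "rz": 0},
  ],
)

```text
time: 0.25
tcp_pos: [221.1, -607.4, 263.3]
eef_rot: [-0.007, 0.985, 0.173, -0.001]
ft_force: [-0.1, 0.5, -1.0]
opening: 1.001
gripper_force: 0.0
```

>>> step_arm(
  deltas=[
    {"dx": 0, "dy": 0, "dz": -4, "rx": 0, "ry": 0, "rz": 0},
    {"dx": 0, "dy": 0, "dz": -3, "rx": 0, "ry": 0, "rz": 0},
  ],
)

```text
time: 0.45
tcp_pos: [222.2, -611.0, 343.6]
eef_rot: [0.001, 0.985, 0.174, 0.0]
ft_force: [0.0, -0.5, 0.4]
opening: 1.002
gripper_force: 0.0
```

```bash
sed -i 's/ if abs(q)>.0015}/}/' h.py; python3 -c "
from h import *
plan(440,-130,310,23.2,turn=.12)"
```

```text
at [ 222.2 -611.   343.6] t 0.45 open 1.0 ft [ 0.  -0.5  0.4]
[{dx: 2.64, dy: -2.7, dz: 0.24, rx: 0.0, ry: 0.0, rz: -0.116}, {dx: 2.93, dy: -2.37, dz: 0.24, rx: 0.0, ry: 0.0, rz: -0.116}, {dx: 3.19, dy: -2.02, dz: 0.24, rx: 0.0, ry: 0.0, rz: -0.116}, {dx: 3.4, dy: -1.63, dz: 0.24, rx: 0.0, ry: 0.0, rz: -0.116}, {dx: 3.57, dy: -1.23, dz: 0.24, rx: 0.0, ry: 0.0, rz: -0.116}]
[{dx: 3.68, dy: -0.81, dz: 0.24, rx: 0.0, ry: 0.0, rz: -0.116}, {dx: 3.75, dy: -0.38, dz: 0.24, rx: 0.0, ry: 0.0, rz: -0.116}, {dx: 3.77, dy: 0.06, dz: 0.24, rx: 0.0, ry: 0.0, rz: -0.116}, {dx: 3.74, dy: 0.5, dz: 0.24, rx: 0.0, ry: 0.0, rz: -0.116}, {dx: 3.66, dy: 0.93, dz: 0.24, rx: 0.0, ry: 0.0, rz: -0.116}]
[{dx: 3.52, dy: 1.35, dz: 0.24, rx: 0.0, ry: 0.0, rz: -0.116}, {dx: 3.34, dy: 1.75, dz: 0.24, rx: 0.0, ry: 0.0, rz: -0.116}, {dx: 3.12, dy: 2.12, dz: 0.24, rx: 0.0, ry: 0.0, rz: -0.116}, {dx: 2.85, dy: 2.47, dz: 0.24, rx: 0.0, ry: 0.0, rz: -0.116}]
```

>>> step_arm(
  deltas=[
    {"dx": 2.6, "dy": -2.7, "dz": 0, "rx": 0, "ry": 0, "rz": -0.116},
    {"dx": 2.9, "dy": -2.4, "dz": 0, "rx": 0, "ry": 0, "rz": -0.116},
    {"dx": 3.2, "dy": -2.0, "dz": 0, "rx": 0, "ry": 0, "rz": -0.116},
    {"dx": 3.4, "dy": -1.6, "dz": 0, "rx": 0, "ry": 0, "rz": -0.116},
    {"dx": 3.6, "dy": -1.2, "dz": 0, "rx": 0, "ry": 0, "rz": -0.116},
  ],
)

```text
time: 0.95
tcp_pos: [300.4, -437.9, 340.9]
eef_rot: [-0.0, 0.893, 0.45, 0.0]
ft_force: [-0.2, 1.3, 0.8]
opening: 0.997
gripper_force: 0.0
```

>>> step_arm(
  deltas=[
    {"dx": 3.7, "dy": -0.8, "dz": 0, "rx": 0, "ry": 0, "rz": -0.116},
    {"dx": 3.7, "dy": -0.4, "dz": 0, "rx": 0, "ry": 0, "rz": -0.116},
    {"dx": 3.8, "dy": 0.1, "dz": 0, "rx": 0, "ry": 0, "rz": -0.116},
    {"dx": 3.7, "dy": 0.5, "dz": 0, "rx": 0, "ry": 0, "rz": -0.116},
    {"dx": 3.7, "dy": 0.9, "dz": 0, "rx": 0, "ry": 0, "rz": -0.116},
  ],
)

```text
time: 1.45
tcp_pos: [378.2, -266.2, 341.1]
eef_rot: [-0.0, 0.727, 0.686, 0.0]
ft_force: [1.1, -0.4, 0.0]
opening: 1.001
gripper_force: 0.0
```

>>> step_arm(
  deltas=[
    {"dx": 3.5, "dy": 1.3, "dz": 2, "rx": 0, "ry": 0, "rz": -0.116},
    {"dx": 3.3, "dy": 1.8, "dz": 3, "rx": 0, "ry": 0, "rz": -0.116},
    {"dx": 3.1, "dy": 2.1, "dz": 3, "rx": 0, "ry": 0, "rz": -0.116},
    {"dx": 2.9, "dy": 2.5, "dz": 3, "rx": 0, "ry": 0, "rz": -0.116},
    {"dx": 0, "dy": 0, "dz": 3, "rx": 0, "ry": 0, "rz": 0},
  ],
)

```text
time: 1.95
tcp_pos: [441.3, -127.2, 200.0]
eef_rot: [-0.0, 0.549, 0.836, 0.001]
ft_force: [0.7, 0.5, -0.2]
opening: 0.998
gripper_force: 0.0
```

```bash
cat >> h.py <<'E'
def wrist(f,pts=()):
    import pickle
    c=capture("wrist"); pickle.dump(c,open("wrist.pkl","wb")); cv2.imwrite("pics/"+f,c["frame"])
    s=sense(); print("t",s["time"],"tcp",np.round(s["tcp_pos"],1))
    m=cv2.inRange(cv2.cvtColor(c["frame"],cv2.COLOR_BGR2HSV),(8,90,50),(32,255,255))
    N,l,st,ce=cv2.connectedComponentsWithStats(m)
    for i in range(1,N):
        if st[i][4]>80: print("brass",st[i],np.round(ce[i]),"z64",np.round(pix2w(c,*ce[i],64)[:2]))
    for p in pts: print(p,"->",np.round(w2pix(c,p)))
    return c
E
python3 -c "
from h import *
wrist('w2.png',[(452,-130,64),(452,-130,0)])
plan(452,-130,150,23.2)"
```

```text
t 2.0 tcp [ 437.9 -127.4  193.9]
brass [ 301  187   57   74 3292] [328. 224.] z64 [ 450. -123.]
brass [ 519  240   70   55 1918] [554. 267.] z64 [610. -88.]
brass [271 358  25  43 797] [283. 377.] z64 [ 468. -249.]
brass [ 369  395   36   45 1235] [386. 417.] z64 [ 559. -251.]
(452, -130, 64) -> [326. 235.]
(452, -130, 0) -> [324. 211.]
at [ 437.9 -127.4  193.9] t 2.0 open 1.0 ft [-1.5  0.2 -4.2]
[{dx: -0.42, dy: 0.61, dz: 2.19, rx: -0.003, ry: -0.004, rz: 0.001}, {dx: -0.41, dy: 0.6, dz: 2.19, rx: -0.003, ry: -0.004, rz: 0.001}]
```

View pics/w2.png

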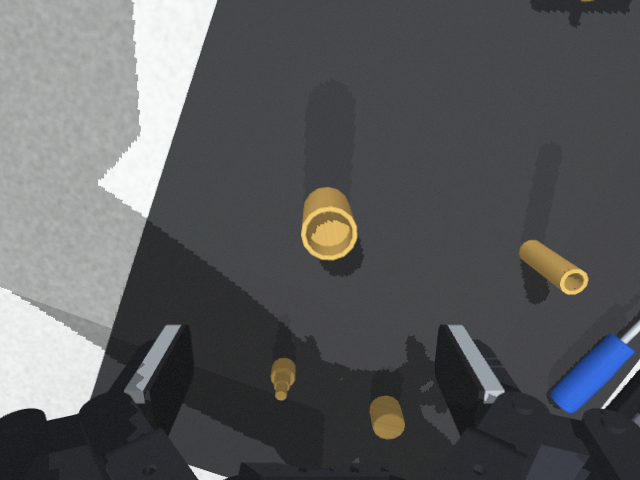

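The wrist view shows the wide resonator's rim centred at (329,233) and the slim rim at (574,281). Both stand clear with the cup up.

```bash
python3 - <<'E'
from h import *
import pickle
c=pickle.load(open("wrist.pkl","rb"))
p=pix2w(c,329,233,64); print(p,"diam",np.linalg.norm(pix2w(c,302,233,64)-pix2w(c,357,233,64)),"slim",pix2w(c,574,281,64))
plan(p[0],p[1],130,23.2); plan(p[0],p[1],34,23.2)
E
```

```text
[ 453.57730134 -128.05519834   64.        ] diam 37.59316056767125 slim [629.30375359 -91.42610874  64.        ]
at [ 437.9 -127.4  193.9] t 2.0 open 1.0 ft [-1.5  0.2 -4.2]
[{dx: -0.36, dy: 0.73, dz: 3.19, rx: -0.003, ry: -0.004, rz: 0.001}, {dx: -0.35, dy: 0.72, dz: 3.19, rx: -0.003, ry: -0.004, rz: 0.001}]
at [ 437.9 -127.4  193.9] t 2.0 open 1.0 ft [-1.5  0.2 -4.2]
[{dx: -0.16, dy: 0.3, dz: 3.2, rx: -0.001, ry: -0.001, rz: 0.0}, {dx: -0.15, dy: 0.3, dz: 3.2, rx: -0.001, ry: -0.001, rz: 0.0}, {dx: -0.15, dy: 0.3, dz: 3.2, rx: -0.001, ry: -0.001, rz: 0.0}, {dx: -0.15, dy: 0.29, dz: 3.2, rx: -0.001, ry: -0.001, rz: 0.0}, {dx: -0.14, dy: 0.29, dz: 3.2, rx: -0.001, ry: -0.001, rz: 0.0}]
```

>>> step_arm(
  deltas=[
    {"dx": -0.35, "dy": 0.7, "dz": 2.5, "rx": 0, "ry": 0, "rz": 0},
    {"dx": -0.35, "dy": 0.7, "dz": 2.5, "rx": 0, "ry": 0, "rz": 0},
    {"dx": 0, "dy": 0, "dz": 0, "rx": 0, "ry": 0, "rz": 0},
    {"dx": 0, "dy": 0, "dz": 0, "rx": 0, "ry": 0, "rz": 0},
  ],
)

```text
time: 2.4
tcp_pos: [455.9, -132.0, 151.8]
eef_rot: [-0.0, 0.552, 0.834, -0.0]
ft_force: [-0.5, -0.8, 0.0]
opening: 1.0
gripper_force: 0.0
```

```bash
python3 - <<'E'
from h import *
plan(453.6,-128,33,23.2,step=30)
E
```

```text
at [ 455.9 -132.   151.8] t 2.4 open 1.0 ft [-0.5 -0.8  0. ]
[{dx: 0.11, dy: -0.01, dz: 2.97, rx: -0.0, ry: -0.0, rz: -0.001}, {dx: 0.11, dy: -0.01, dz: 2.97, rx: -0.0, ry: -0.0, rz: -0.001}, {dx: 0.11, dy: -0.01, dz: 2.97, rx: -0.0, ry: -0.0, rz: -0.001}, {dx: 0.11, dy: -0.01, dz: 2.97, rx: -0.0, ry: -0.0, rz: -0.001}]
```

>>> step_arm(
  deltas=[
    {"dx": 0.1, "dy": 0, "dz": 3, "rx": 0, "ry": 0, "rz": 0},
    {"dx": 0.1, "dy": 0, "dz": 3, "rx": 0, "ry": 0, "rz": 0},
    {"dx": 0.1, "dy": 0, "dz": 3, "rx": 0, "ry": 0, "rz": 0},
    {"dx": 0.1, "dy": 0, "dz": 2.9, "rx": 0, "ry": 0, "rz": 0},
    {"dx": 0, "dy": 0, "dz": 0, "rx": 0, "ry": 0, "rz": 0},
  ],
)

```text
time: 2.9
tcp_pos: [452.3, -127.4, 30.4]
eef_rot: [-0.003, 0.552, 0.834, -0.001]
ft_force: [-1.1, 0.6, -0.5]
opening: 0.999
gripper_force: 0.0
```

>>> step_arm(
  deltas=[
    {"dx": 0, "dy": 0, "dz": 0, "rx": 0, "ry": 0, "rz": 0},
    {"dx": 0, "dy": 0, "dz": 0, "rx": 0, "ry": 0, "rz": 0},
    {"dx": 0, "dy": 0, "dz": 0, "rx": 0, "ry": 0, "rz": 0},
    {"dx": 0, "dy": 0, "dz": 0, "rx": 0, "ry": 0, "rz": 0},
    {"dx": 0, "dy": 0, "dz": 0, "rx": 0, "ry": 0, "rz": 0},
  ],
  gripper=3.0,
  grip_force=50,
)

```text
time: 3.4
tcp_pos: [456.0, -128.8, 34.7]
eef_rot: [0.002, 0.552, 0.834, -0.0]
ft_force: [-2.6, 0.1, 8.0]
opening: 0.43
gripper_force: 50.0
```

>>> step_arm(
  deltas=[
    {"dx": 0, "dy": 0, "dz": 0, "rx": 0, "ry": 0, "rz": 0},
    {"dx": 0, "dy": 0, "dz": 0, "rx": 0, "ry": 0, "rz": 0},
    {"dx": 0, "dy": 0, "dz": 0, "rx": 0, "ry": 0, "rz": 0},
    {"dx": 0, "dy": 0, "dz": 0, "rx": 0, "ry": 0, "rz": 0},
  ],
)

```text
time: 3.8
tcp_pos: [456.0, -128.8, 34.7]
eef_rot: [0.002, 0.552, 0.834, -0.0]
ft_force: [-2.0, 0.3, 6.6]
opening: 0.435
gripper_force: 49.9
```

```bash
python3 - <<'E'
from h import *
plan(560,55,185,23.2,step=40)
E
```

```text
at [ 456.  -128.8   34.7] t 3.8 open 0.43 ft [-2.   0.3  6.6]
[{dx: 1.83, dy: 2.4, dz: -2.15, rx: 0.0, ry: 0.0, rz: -0.0}, {dx: 1.83, dy: 2.4, dz: -2.15, rx: 0.0, ry: 0.0, rz: -0.0}, {dx: 1.83, dy: 2.4, dz: -2.15, rx: 0.0, ry: 0.0, rz: -0.0}, {dx: 1.83, dy: 2.4, dz: -2.15, rx: 0.0, ry: 0.0, rz: -0.0}, {dx: 1.83, dy: 2.4, dz: -2.15, rx: 0.0, ry: 0.0, rz: -0.0}]
[{dx: 1.83, dy: 2.4, dz: -2.15, rx: 0.0, ry: 0.0, rz: -0.0}, {dx: 1.83, dy: 2.4, dz: -2.15, rx: 0.0, ry: 0.0, rz: -0.0}]
```

>>> step_arm(
  deltas=[
    {"dx": 0, "dy": 0, "dz": -3, "rx": 0, "ry": 0, "rz": 0},
    {"dx": 0, "dy": 0, "dz": -4, "rx": 0, "ry": 0, "rz": 0},
    {"dx": 0, "dy": 0, "dz": -4, "rx": 0, "ry": 0, "rz": 0},
    {"dx": 0, "dy": 0, "dz": -4, "rx": 0, "ry": 0, "rz": 0},
    {"dx": 0, "dy": 0, "dz": -0.5, "rx": 0, "ry": 0, "rz": 0},
  ],
)

```text
time: 4.3
tcp_pos: [457.7, -129.1, 194.1]
eef_rot: [0.006, 0.552, 0.834, 0.001]
ft_force: [0.9, -0.2, -1.7]
opening: 0.43
gripper_force: 50.8
```

>>> step_arm(
  deltas=[
    {"dx": 2.4, "dy": 3.2, "dz": 0, "rx": 0, "ry": 0, "rz": 0},
    {"dx": 2.4, "dy": 3.2, "dz": 0, "rx": 0, "ry": 0, "rz": 0},
    {"dx": 2.4, "dy": 3.2, "dz": 0, "rx": 0, "ry": 0, "rz": 0},
    {"dx": 2.8, "dy": 3.6, "dz": 0, "rx": 0, "ry": 0, "rz": 0},
    {"dx": 2.8, "dy": 3.6, "dz": 0, "rx": 0, "ry": 0, "rz": 0},
  ],
)

```text
time: 4.8
tcp_pos: [558.9, 57.1, 185.7]
eef_rot: [-0.001, 0.552, 0.834, -0.001]
ft_force: [0.5, -0.6, -2.4]
opening: 0.433
gripper_force: 51.2
```

>>> step_arm(
  deltas=[
    {"dx": 0, "dy": 0, "dz": 0, "rx": 0, "ry": 0, "rz": 0},
    {"dx": 0, "dy": 0, "dz": 0, "rx": 0, "ry": 0, "rz": 0},
    {"dx": 0, "dy": 0, "dz": 0, "rx": 0, "ry": 0, "rz": 0},
  ],
)

```text
time: 5.1
tcp_pos: [558.2, 55.0, 186.1]
eef_rot: [-0.001, 0.552, 0.834, -0.001]
ft_force: [-0.5, -0.5, -2.3]
opening: 0.428
gripper_force: 51.6
```

```bash
python3 - <<'E'
from h import *
wrist('w3.png',[(533,129,32),(471,272,32)])
E
```

```text
t 5.15 tcp [558.3  54.7 186.4]
brass [ 303    0   37   43 1270] [320.  18.] z64 [513. 171.]
brass [314 168  12  16 182] [320. 175.] z64 [547.  90.]
brass [  253   248   124   197 17622] [314. 345.] z64 [592. -23.]
(533, 129, 32) -> [322. 104.]
(471, 272, 32) -> [ 322. -190.]
```

View pics/w3.png

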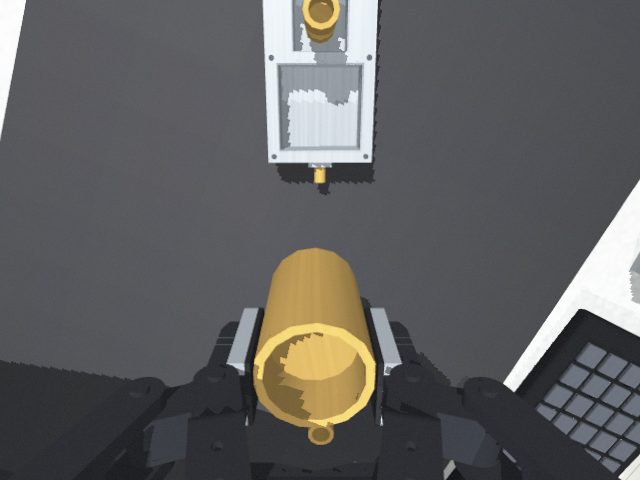

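The wide pocket is clear, with rim corners at about (277,64), (363,64), (276,151) and (366,150). The held wide part is upright between the fingers, its rim centred near (314,372).

```bash
python3 - <<'E'
from h import *
import pickle
c=pickle.load(open("wrist.pkl","rb"))
P=np.array([pix2w(c,u,v,32)[:2] for u,v in ((277,64),(363,64),(366,150),(276,151))])
d=np.diff(np.r_[P,P[:1]],axis=0); print(P,np.linalg.norm(d,axis=1)); a=(d[1]-d[3])/2; print("row angle",np.degrees(np.arctan2(*a[::-1])))
ctr=P.mean(0); print("centre",ctr)
F=np.array([pix2w(c,u,v,32)[:2] for u,v in ((268,163),(372,162))]); print("front edge",F,np.linalg.norm(F[0]-F[1])); u=np.array([-.394,.919]); print("from edge+35",F.mean(0)+35*u)
print("fixed slim",pix2w(c,321,8,70), "pred", ctr+52*u)
s=sense(); z=s["tcp_pos"][2]; print("held rim",pix2w(c,314.5,374,z+29.3))
plan(ctr[0],ctr[1],z,23.2)
E
```

```text
[[496.37625662 140.41764142]
 [547.33135865 162.00836039]
 [572.33177501 113.27276907]
 [515.94968969  88.64336126]] [55.34059602 54.77388684 61.52680127 55.35065824]
row angle -66.08379915152656
centre [532.99726999 126.08553303]
front edge [[513.8417726   78.87732338]
 [579.6129033  107.49879497]] 71.72886635872709
from edge+35 [532.93733795 125.35305917]
fixed slim [511.759472   174.88952449  70.        ] pred [512.50926999 173.87353303]
held rim [558.17026363  56.23349425 215.7309044 ]
at [558.3  54.7 186.4] t 5.15 open 0.43 ft [ 0.2  0.5 -3.1]
[{dx: 3.78, dy: 0.23, dz: 0.0, rx: -0.001, ry: -0.0, rz: -0.002}, {dx: 3.78, dy: 0.24, dz: 0.0, rx: -0.001, ry: -0.0, rz: -0.002}]
```

>>> step_arm(
  deltas=[
    {"dx": 3.8, "dy": 0.2, "dz": 0, "rx": 0, "ry": 0, "rz": 0},
    {"dx": 3.7, "dy": 0.2, "dz": 0, "rx": 0, "ry": 0, "rz": 0},
    {"dx": 0, "dy": 0, "dz": 2, "rx": 0, "ry": 0, "rz": 0},
    {"dx": 0, "dy": 0, "dz": 3, "rx": 0, "ry": 0, "rz": 0},
    {"dx": 0, "dy": 0, "dz": 2, "rx": 0, "ry": 0, "rz": 0},
  ],
)

```text
time: 5.65
tcp_pos: [532.3, 125.1, 115.7]
eef_rot: [-0.0, 0.552, 0.834, -0.0]
ft_force: [-0.7, -0.1, -4.2]
opening: 0.431
gripper_force: 51.6
```

>>> step_arm(
  deltas=[
    {"dx": 0, "dy": 0, "dz": 0, "rx": 0, "ry": 0, "rz": 0},
    {"dx": 0, "dy": 0, "dz": 0, "rx": 0, "ry": 0, "rz": 0},
    {"dx": 0, "dy": 0, "dz": 0, "rx": 0, "ry": 0, "rz": 0},
  ],
)

```text
time: 5.95
tcp_pos: [534.6, 125.7, 119.2]
eef_rot: [0.001, 0.552, 0.834, 0.001]
ft_force: [-0.1, 0.6, -2.8]
opening: 0.431
gripper_force: 51.6
```

```bash
python3 - <<'E'
from h import *
plan(533,126,50,23.2,step=25)
E
```

```text
at [534.6 125.7 119.2] t 5.95 open 0.43 ft [-0.1  0.6 -2.8]
[{dx: 0.03, dy: -0.05, dz: 2.31, rx: 0.001, ry: 0.0, rz: -0.001}, {dx: 0.03, dy: -0.05, dz: 2.31, rx: 0.001, ry: 0.0, rz: -0.001}, {dx: 0.03, dy: -0.05, dz: 2.31, rx: 0.001, ry: 0.0, rz: -0.001}]
```

>>> step_arm(
  deltas=[
    {"dx": 0, "dy": -0.1, "dz": 2, "rx": 0, "ry": 0, "rz": 0},
    {"dx": 0, "dy": 0, "dz": 2, "rx": 0, "ry": 0, "rz": 0},
    {"dx": 0, "dy": 0, "dz": 1.8, "rx": 0, "ry": 0, "rz": 0},
    {"dx": 0, "dy": 0, "dz": 1.1, "rx": 0, "ry": 0, "rz": 0},
    {"dx": 0, "dy": 0, "dz": 0, "rx": 0, "ry": 0, "rz": 0},
  ],
)

```text
time: 6.45
tcp_pos: [532.1, 125.5, 47.7]
eef_rot: [-0.001, 0.552, 0.834, -0.001]
ft_force: [-0.5, 0.5, -3.0]
opening: 0.428
gripper_force: 51.6
```

>>> step_arm(
  deltas=[
    {"dx": 0, "dy": 0, "dz": 0.4, "rx": 0, "ry": 0, "rz": 0},
    {"dx": 0, "dy": 0, "dz": 0, "rx": 0, "ry": 0, "rz": 0},
    {"dx": 0, "dy": 0, "dz": 0, "rx": 0, "ry": 0, "rz": 0},
  ],
)

```text
time: 6.75
tcp_pos: [533.3, 125.9, 45.3]
eef_rot: [0.001, 0.552, 0.834, 0.001]
ft_force: [-0.2, 0.5, -2.7]
opening: 0.434
gripper_force: 51.6
```

Still no contact; lowering in 1 mm steps.

>>> step_arm(
  deltas=[
    {"dx": 0, "dy": 0, "dz": 0.2, "rx": 0, "ry": 0, "rz": 0},
    {"dx": 0, "dy": 0, "dz": 0, "rx": 0, "ry": 0, "rz": 0},
  ],
)

```text
time: 6.95
tcp_pos: [532.6, 125.8, 42.4]
eef_rot: [0.0, 0.552, 0.834, 0.0]
ft_force: [0.7, -0.3, -2.5]
opening: 0.431
gripper_force: 51.6
```

>>> step_arm(
  deltas=[
    {"dx": 0, "dy": 0, "dz": 0.1, "rx": 0, "ry": 0, "rz": 0},
    {"dx": 0, "dy": 0, "dz": 0, "rx": 0, "ry": 0, "rz": 0},
  ],
)

```text
time: 7.15
tcp_pos: [532.4, 125.7, 41.2]
eef_rot: [-0.0, 0.552, 0.834, -0.0]
ft_force: [-0.5, 1.0, -2.2]
opening: 0.431
gripper_force: 51.6
```

>>> step_arm(
  deltas=[
    {"dx": 0, "dy": 0, "dz": 0.1, "rx": 0, "ry": 0, "rz": 0},
    {"dx": 0, "dy": 0, "dz": 0, "rx": 0, "ry": 0, "rz": 0},
  ],
)

```text
time: 7.35
tcp_pos: [532.7, 125.8, 40.8]
eef_rot: [-0.0, 0.552, 0.834, -0.0]
ft_force: [-2.7, 0.3, 2.2]
opening: 0.431
gripper_force: 51.8
```

Contact shows as a 5 N upward change at z = 40.8, as expected. Releasing and lifting.

>>> step_arm(
  deltas=[
    {"dx": 0, "dy": 0, "dz": 0, "rx": 0, "ry": 0, "rz": 0},
    {"dx": 0, "dy": 0, "dz": 0, "rx": 0, "ry": 0, "rz": 0},
    {"dx": 0, "dy": 0, "dz": 0, "rx": 0, "ry": 0, "rz": 0},
    {"dx": 0, "dy": 0, "dz": 0, "rx": 0, "ry": 0, "rz": 0},
    {"dx": 0, "dy": 0, "dz": 0, "rx": 0, "ry": 0, "rz": 0},
  ],
  gripper=8.5,
)

```text
time: 7.85
tcp_pos: [532.6, 125.8, 40.4]
eef_rot: [0.0, 0.552, 0.834, 0.0]
ft_force: [0.3, -0.5, 0.0]
opening: 0.996
gripper_force: 0.0
```

>>> step_arm(
  deltas=[
    {"dx": 0, "dy": 0, "dz": -2, "rx": 0, "ry": 0, "rz": 0},
    {"dx": 0, "dy": 0, "dz": -4, "rx": 0, "ry": 0, "rz": 0},
    {"dx": 0, "dy": 0, "dz": -4, "rx": 0, "ry": 0, "rz": 0},
    {"dx": 0, "dy": 0, "dz": -4, "rx": 0, "ry": 0, "rz": 0},
    {"dx": 0, "dy": 0, "dz": -1, "rx": 0, "ry": 0, "rz": 0},
  ],
)

```text
time: 8.35
tcp_pos: [535.4, 126.2, 196.5]
eef_rot: [0.004, 0.552, 0.834, 0.003]
ft_force: [0.6, 0.1, 1.1]
opening: 0.999
gripper_force: 0.0
```

```bash
python3 - <<'E'
from h import *
plan(629.3,-91.4,190,23.2,step=42)
E
```

```text
at [535.4 126.2 196.5] t 8.35 open 1.0 ft [0.6 0.1 1.1]
[{dx: -3.95, dy: 0.02, dz: 0.12, rx: 0.002, ry: 0.0, rz: -0.0}, {dx: -3.95, dy: 0.02, dz: 0.12, rx: 0.002, ry: 0.0, rz: -0.0}, {dx: -3.95, dy: 0.02, dz: 0.12, rx: 0.002, ry: 0.0, rz: -0.0}, {dx: -3.95, dy: 0.01, dz: 0.11, rx: 0.002, ry: 0.0, rz: -0.0}, {dx: -3.95, dy: 0.01, dz: 0.11, rx: 0.002, ry: 0.0, rz: -0.0}]
[{dx: -3.95, dy: 0.01, dz: 0.11, rx: 0.002, ry: 0.0, rz: -0.0}]
```

>>> step_arm(
  deltas=[
    {"dx": -4, "dy": 0, "dz": 0, "rx": 0, "ry": 0, "rz": 0},
    {"dx": -4, "dy": 0, "dz": 0, "rx": 0, "ry": 0, "rz": 0},
    {"dx": -4, "dy": 0, "dz": 0, "rx": 0, "ry": 0, "rz": 0},
    {"dx": -4, "dy": 0, "dz": 0, "rx": 0, "ry": 0, "rz": 0},
    {"dx": -4, "dy": 0, "dz": 0, "rx": 0, "ry": 0, "rz": 0},
  ],
)

```text
time: 8.85
tcp_pos: [610.8, -59.7, 189.4]
eef_rot: [-0.001, 0.552, 0.834, -0.0]
ft_force: [0.2, 0.6, 0.4]
opening: 0.996
gripper_force: 0.0
```

>>> step_arm(
  deltas=[
    {"dx": -3.8, "dy": 0, "dz": 0, "rx": 0, "ry": 0, "rz": 0},
    {"dx": 0, "dy": 0, "dz": 0, "rx": 0, "ry": 0, "rz": 0},
    {"dx": 0, "dy": 0, "dz": 0, "rx": 0, "ry": 0, "rz": 0},
    {"dx": 0, "dy": 0, "dz": 0, "rx": 0, "ry": 0, "rz": 0},
  ],
)

```text
time: 9.25
tcp_pos: [625.1, -92.4, 189.5]
eef_rot: [-0.001, 0.551, 0.834, -0.0]
ft_force: [-0.2, 0.2, -0.4]
opening: 0.994
gripper_force: 0.0
```

```bash
python3 - <<'E'
from h import *
c=wrist('w4.png',[(629.3,-91.4,64)])
plan(629.3,-91.4,33,23.2,step=38)
E
```

```text
t 9.3 tcp [625.1 -92.1 189.8]
brass [301 194  31  52 612] [316. 209.] z64 [621. -79.]
brass [305 220  22  21 360] [315. 230.] z64 [626. -92.]
brass [  44  325   45   43 1035] [ 67. 345.] z64 [ 494. -243.]
brass [180 367  26  45 609] [194. 391.] z64 [ 592. -244.]
(629.3, -91.4, 64) -> [320. 231.]
at [625.1 -92.1 189.8] t 9.3 open 0.99 ft [-0.5 -0.  -0.5]
[{dx: -0.02, dy: 0.08, dz: 3.14, rx: -0.0, ry: -0.0, rz: -0.0}, {dx: -0.02, dy: 0.08, dz: 3.14, rx: -0.0, ry: -0.0, rz: -0.0}, {dx: -0.02, dy: 0.08, dz: 3.14, rx: -0.0, ry: -0.0, rz: -0.0}, {dx: -0.02, dy: 0.08, dz: 3.14, rx: -0.0, ry: -0.0, rz: -0.0}, {dx: -0.02, dy: 0.08, dz: 3.14, rx: -0.0, ry: -0.0, rz: -0.0}]
```

View pics/w4.png

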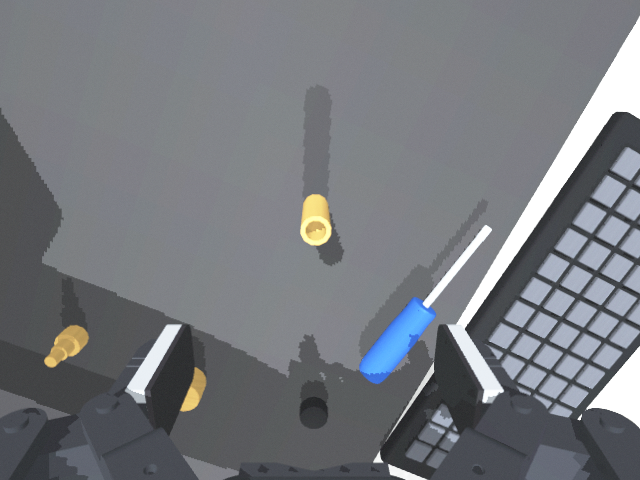

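The slim rim is at (316,230), right under the tool. The screwdriver is clear of where the fingers will come down.

>>> step_arm(
  deltas=[
    {"dx": 0, "dy": 0.1, "dz": 3.2, "rx": 0, "ry": 0, "rz": 0},
    {"dx": 0, "dy": 0, "dz": 3.2, "rx": 0, "ry": 0, "rz": 0},
    {"dx": 0, "dy": 0, "dz": 3.2, "rx": 0, "ry": 0, "rz": 0},
    {"dx": 0, "dy": 0, "dz": 3.2, "rx": 0, "ry": 0, "rz": 0},
    {"dx": 0, "dy": 0, "dz": 2.8, "rx": 0, "ry": 0, "rz": 0},
  ],
)

```text
time: 9.8
tcp_pos: [625.8, -91.3, 32.8]
eef_rot: [-0.0, 0.551, 0.835, -0.0]
ft_force: [-0.6, -0.2, 1.1]
opening: 0.998
gripper_force: 0.0
```

>>> step_arm(
  deltas=[
    {"dx": 0, "dy": 0, "dz": 0, "rx": 0, "ry": 0, "rz": 0},
    {"dx": 0, "dy": 0, "dz": 0, "rx": 0, "ry": 0, "rz": 0},
  ],
)

```text
time: 10.0
tcp_pos: [626.3, -91.9, 34.5]
eef_rot: [-0.0, 0.551, 0.834, -0.0]
ft_force: [0.3, 0.2, -0.3]
opening: 1.0
gripper_force: 0.0
```

>>> step_arm(
  deltas=[
    {"dx": 0, "dy": 0, "dz": 0, "rx": 0, "ry": 0, "rz": 0},
    {"dx": 0, "dy": 0, "dz": 0, "rx": 0, "ry": 0, "rz": 0},
    {"dx": 0, "dy": 0, "dz": 0, "rx": 0, "ry": 0, "rz": 0},
    {"dx": 0, "dy": 0, "dz": 0, "rx": 0, "ry": 0, "rz": 0},
    {"dx": 0, "dy": 0, "dz": 0, "rx": 0, "ry": 0, "rz": 0},
  ],
  gripper=1.2,
  grip_force=40,
)

```text
time: 10.5
tcp_pos: [627.0, -93.1, 35.2]
eef_rot: [0.0, 0.552, 0.834, 0.0]
ft_force: [-0.1, 0.1, 2.3]
opening: 0.222
gripper_force: 39.0
```

>>> step_arm(
  deltas=[
    {"dx": 0, "dy": 0, "dz": 0, "rx": 0, "ry": 0, "rz": 0},
    {"dx": 0, "dy": 0, "dz": 0, "rx": 0, "ry": 0, "rz": 0},
    {"dx": 0, "dy": 0, "dz": 0, "rx": 0, "ry": 0, "rz": 0},
    {"dx": 0, "dy": 0, "dz": 0, "rx": 0, "ry": 0, "rz": 0},
    {"dx": 0, "dy": 0, "dz": 0, "rx": 0, "ry": 0, "rz": 0},
  ],
)

```text
time: 11.0
tcp_pos: [627.0, -93.0, 35.1]
eef_rot: [0.0, 0.552, 0.834, 0.0]
ft_force: [-1.2, -0.3, 6.7]
opening: 0.22
gripper_force: 39.4
```

>>> step_arm(
  deltas=[
    {"dx": 0, "dy": 0, "dz": -3, "rx": 0, "ry": 0, "rz": 0},
    {"dx": 0, "dy": 0, "dz": -4, "rx": 0, "ry": 0, "rz": 0},
    {"dx": 0, "dy": 0, "dz": -4, "rx": 0, "ry": 0, "rz": 0},
    {"dx": 0, "dy": 0, "dz": -4, "rx": 0, "ry": 0, "rz": 0},
    {"dx": 0, "dy": 0, "dz": -0.5, "rx": 0, "ry": 0, "rz": 0},
  ],
)

```text
time: 11.5
tcp_pos: [629.6, -93.5, 195.7]
eef_rot: [0.005, 0.552, 0.834, 0.002]
ft_force: [0.4, -0.1, 0.7]
opening: 0.223
gripper_force: 39.2
```

>>> step_arm(
  deltas=[
    {"dx": 4, "dy": 0, "dz": 0, "rx": 0, "ry": 0, "rz": 0},
    {"dx": 4, "dy": 0, "dz": 0, "rx": 0, "ry": 0, "rz": 0},
    {"dx": 4, "dy": 0, "dz": 0, "rx": 0, "ry": 0, "rz": 0},
    {"dx": 4, "dy": 0, "dz": 0, "rx": 0, "ry": 0, "rz": 0},
    {"dx": 4, "dy": 0, "dz": 0, "rx": 0, "ry": 0, "rz": 0},
  ],
)

```text
time: 12.0
tcp_pos: [546.6, 92.4, 187.1]
eef_rot: [-0.001, 0.552, 0.834, -0.001]
ft_force: [-0.6, 1.4, -1.5]
opening: 0.222
gripper_force: 39.2
```

>>> step_arm(
  deltas=[
    {"dx": 4, "dy": 0, "dz": 0, "rx": 0, "ry": 0, "rz": 0},
    {"dx": 4, "dy": 0, "dz": 0, "rx": 0, "ry": 0, "rz": 0},
    {"dx": 3.5, "dy": 0, "dz": 0, "rx": 0, "ry": 0, "rz": 0},
    {"dx": 0, "dy": 0, "dz": 0, "rx": 0, "ry": 0, "rz": 0},
    {"dx": 0, "dy": 0, "dz": 0, "rx": 0, "ry": 0, "rz": 0},
  ],
)

```text
time: 12.5
tcp_pos: [502.4, 197.3, 187.6]
eef_rot: [-0.001, 0.551, 0.835, -0.001]
ft_force: [-0.1, -0.7, -1.7]
opening: 0.221
gripper_force: 39.2
```

```bash
python3 - <<'E'
from h import *
c=wrist('w5.png',[(471.5,269.4,32),(471.5,269.4,6)])
plan(471.5,269.4,190,23.2)
E
```

```text
t 12.55 tcp [502.8 196.6 187.9]
brass [307  37  13  19 235] [313.  46.] z64 [459. 299.]
brass [ 283  150   61   74 3462] [313. 188.] z64 [491. 223.]
brass [ 283  230   63  175 7932] [314. 329.] z64 [531. 130.]
(471.5, 269.4, 32) -> [314. 103.]
(471.5, 269.4, 6) -> [314. 103.]
at [502.8 196.6 187.9] t 12.55 open 0.22 ft [ 0.  -0.9 -1.2]
[{dx: 3.96, dy: -0.02, dz: -0.11, rx: -0.001, ry: 0.0, rz: -0.001}, {dx: 3.96, dy: -0.01, dz: -0.11, rx: -0.001, ry: 0.0, rz: -0.001}]
```

View pics/w5.png

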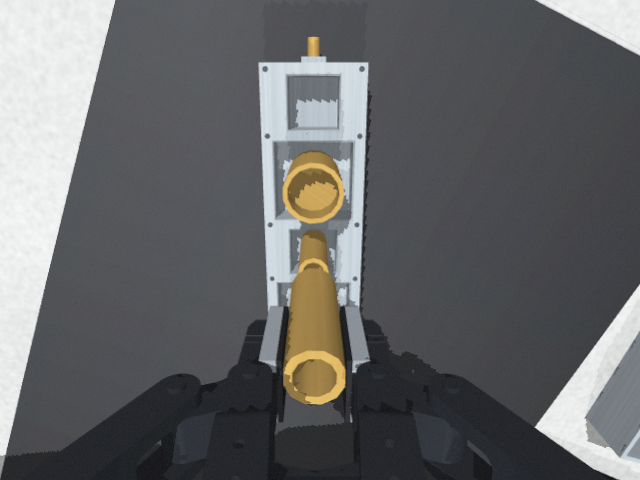

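The narrow pocket is centred at (314,102), where I predicted it (314,103). The slim part is held upright, with its rim at (315,377).

>>> step_arm(
  deltas=[
    {"dx": 4, "dy": 0, "dz": 0, "rx": 0, "ry": 0, "rz": 0},
    {"dx": 3.9, "dy": 0, "dz": 0, "rx": 0, "ry": 0, "rz": 0},
    {"dx": 0, "dy": 0, "dz": 2, "rx": 0, "ry": 0, "rz": 0},
    {"dx": 0, "dy": 0, "dz": 3, "rx": 0, "ry": 0, "rz": 0},
    {"dx": 0, "dy": 0, "dz": 2, "rx": 0, "ry": 0, "rz": 0},
  ],
)

```text
time: 13.05
tcp_pos: [472.1, 268.4, 116.9]
eef_rot: [-0.001, 0.552, 0.834, -0.001]
ft_force: [-0.3, -0.9, -1.6]
opening: 0.222
gripper_force: 39.2
```

>>> step_arm(
  deltas=[
    {"dx": 0, "dy": 0, "dz": 0, "rx": 0, "ry": 0, "rz": 0},
    {"dx": 0, "dy": 0, "dz": 0, "rx": 0, "ry": 0, "rz": 0},
    {"dx": 0, "dy": 0, "dz": 0, "rx": 0, "ry": 0, "rz": 0},
  ],
)

```text
time: 13.35
tcp_pos: [473.8, 269.5, 120.9]
eef_rot: [0.001, 0.552, 0.834, 0.001]
ft_force: [-0.2, 0.8, -1.2]
opening: 0.218
gripper_force: 39.3
```

```bash
python3 - <<'E'
from h import *
import pickle
c=pickle.load(open("wrist.pkl","rb"))
P=np.array([pix2w(c,u,v,32)[:2] for u,v in ((288,75),(340,75),(339,129),(288,129))]); print(P.mean(0),np.linalg.norm(P[0]-P[1]),np.linalg.norm(P[2]-P[1]))
plan(471.5,269.4,46,23.2,step=20)
E
```

```text
[471.40858435 269.89233593] 33.87738136973246 34.21513384844552
at [473.8 269.5 120.9] t 13.35 open 0.22 ft [-0.2  0.8 -1.2]
[{dx: 0.02, dy: -0.06, dz: 1.87, rx: 0.001, ry: 0.0, rz: -0.001}, {dx: 0.02, dy: -0.06, dz: 1.87, rx: 0.001, ry: 0.0, rz: -0.001}, {dx: 0.02, dy: -0.06, dz: 1.87, rx: 0.001, ry: 0.0, rz: -0.001}, {dx: 0.02, dy: -0.06, dz: 1.87, rx: 0.001, ry: 0.0, rz: -0.001}]
```

>>> step_arm(
  deltas=[
    {"dx": 0.1, "dy": -0.1, "dz": 2, "rx": 0, "ry": 0, "rz": 0},
    {"dx": 0, "dy": 0, "dz": 2, "rx": 0, "ry": 0, "rz": 0},
    {"dx": 0, "dy": 0, "dz": 1.8, "rx": 0, "ry": 0, "rz": 0},
    {"dx": 0, "dy": 0, "dz": 1.3, "rx": 0, "ry": 0, "rz": 0},
    {"dx": 0, "dy": 0, "dz": 0, "rx": 0, "ry": 0, "rz": 0},
  ],
)

```text
time: 13.85
tcp_pos: [470.5, 269.8, 47.3]
eef_rot: [-0.001, 0.552, 0.834, -0.001]
ft_force: [1.1, 0.4, -1.1]
opening: 0.224
gripper_force: 39.3
```

>>> step_arm(
  deltas=[
    {"dx": 0, "dy": 0, "dz": 0.3, "rx": 0, "ry": 0, "rz": 0},
    {"dx": 0, "dy": 0, "dz": 0, "rx": 0, "ry": 0, "rz": 0},
    {"dx": 0, "dy": 0, "dz": 0, "rx": 0, "ry": 0, "rz": 0},
  ],
)

```text
time: 14.15
tcp_pos: [471.9, 270.6, 46.4]
eef_rot: [0.0, 0.552, 0.834, 0.001]
ft_force: [0.6, -0.0, -1.7]
opening: 0.221
gripper_force: 39.3
```

>>> step_arm(
  deltas=[
    {"dx": 0, "dy": 0, "dz": 0.2, "rx": 0, "ry": 0, "rz": 0},
    {"dx": 0, "dy": 0, "dz": 0, "rx": 0, "ry": 0, "rz": 0},
    {"dx": 0, "dy": 0, "dz": 0, "rx": 0, "ry": 0, "rz": 0},
  ],
)

```text
time: 14.45
tcp_pos: [471.1, 270.3, 43.4]
eef_rot: [0.0, 0.552, 0.834, 0.0]
ft_force: [0.6, 0.1, -1.7]
opening: 0.221
gripper_force: 39.3
```

>>> step_arm(
  deltas=[
    {"dx": 0, "dy": 0, "dz": 0.15, "rx": 0, "ry": 0, "rz": 0},
    {"dx": 0, "dy": 0, "dz": 0, "rx": 0, "ry": 0, "rz": 0},
    {"dx": 0, "dy": 0, "dz": 0, "rx": 0, "ry": 0, "rz": 0},
  ],
)

```text
time: 14.75
tcp_pos: [471.1, 270.2, 41.7]
eef_rot: [-0.0, 0.552, 0.834, -0.0]
ft_force: [-0.0, -1.0, -1.3]
opening: 0.222
gripper_force: 39.3
```

>>> step_arm(
  deltas=[
    {"dx": 0, "dy": 0, "dz": 0.1, "rx": 0, "ry": 0, "rz": 0},
    {"dx": 0, "dy": 0, "dz": 0, "rx": 0, "ry": 0, "rz": 0},
    {"dx": 0, "dy": 0, "dz": 0, "rx": 0, "ry": 0, "rz": 0},
  ],
)

```text
time: 15.05
tcp_pos: [471.3, 270.3, 41.2]
eef_rot: [0.0, 0.552, 0.834, 0.0]
ft_force: [-0.8, 0.2, 0.7]
opening: 0.221
gripper_force: 39.6
```

Touching the floor at z = 41.2, as expected. Releasing, lifting, and backing off for a check view.

>>> step_arm(
  deltas=[
    {"dx": 0, "dy": 0, "dz": 0, "rx": 0, "ry": 0, "rz": 0},
    {"dx": 0, "dy": 0, "dz": 0, "rx": 0, "ry": 0, "rz": 0},
    {"dx": 0, "dy": 0, "dz": 0, "rx": 0, "ry": 0, "rz": 0},
    {"dx": 0, "dy": 0, "dz": 0, "rx": 0, "ry": 0, "rz": 0},
    {"dx": 0, "dy": 0, "dz": 0, "rx": 0, "ry": 0, "rz": 0},
  ],
  gripper=8.5,
)

```text
time: 15.55
tcp_pos: [471.1, 270.2, 40.8]
eef_rot: [-0.0, 0.552, 0.834, 0.0]
ft_force: [0.1, 0.2, 0.3]
opening: 0.995
gripper_force: 0.0
```

>>> step_arm(
  deltas=[
    {"dx": 0, "dy": 0, "dz": -1, "rx": 0, "ry": 0, "rz": 0},
    {"dx": 0, "dy": 0, "dz": -3, "rx": 0, "ry": 0, "rz": 0},
    {"dx": 0, "dy": 0, "dz": -4, "rx": 0, "ry": 0, "rz": 0},
    {"dx": 0, "dy": 0, "dz": -4, "rx": 0, "ry": 0, "rz": 0},
    {"dx": 0, "dy": 0, "dz": -4, "rx": 0, "ry": 0, "rz": 0},
  ],
)

```text
time: 16.05
tcp_pos: [470.9, 270.2, 203.2]
eef_rot: [0.0, 0.552, 0.834, 0.0]
ft_force: [0.3, 0.5, -0.5]
opening: 0.996
gripper_force: 0.0
```

>>> step_arm(
  deltas=[
    {"dx": -4, "dy": 0, "dz": -2, "rx": 0, "ry": 0, "rz": 0},
    {"dx": -4, "dy": 0, "dz": -2, "rx": 0, "ry": 0, "rz": 0},
    {"dx": -4, "dy": 0, "dz": -2, "rx": 0, "ry": 0, "rz": 0},
    {"dx": 0, "dy": 0, "dz": 0, "rx": 0, "ry": 0, "rz": 0},
    {"dx": 0, "dy": 0, "dz": 0, "rx": 0, "ry": 0, "rz": 0},
  ],
)

```text
time: 16.55
tcp_pos: [518.5, 159.3, 262.0]
eef_rot: [0.0, 0.552, 0.834, 0.001]
ft_force: [-0.5, 0.2, -0.4]
opening: 0.997
gripper_force: 0.0
```

```bash
python3 - <<'E'
from h import *
c=wrist('w6.png',[(471.5,269.6,70),(533,126,70)])
s=sense(); print(s["ft_force"],s["opening"],s["time"])
E
```

```text
t 16.6 tcp [517.7 159.9 260.8]
brass [299  22  28  37 818] [313.  39.] z64 [471. 272.]
brass [ 287   91   51   53 2063] [312. 117.] z64 [492. 222.]
brass [300 162  26  37 723] [312. 181.] z64 [511. 176.]
brass [ 290  206   47   62 2258] [313. 237.] z64 [530. 132.]
brass [309 273   9  10  81] [313. 277.] z64 [544.  99.]
(471.5, 269.6, 70) -> [312.  42.]
(533, 126, 70) -> [313. 248.]
[-0.35196309  0.5406305   0.36637936] 0.9982589369411221 16.6
```

View pics/w6.png

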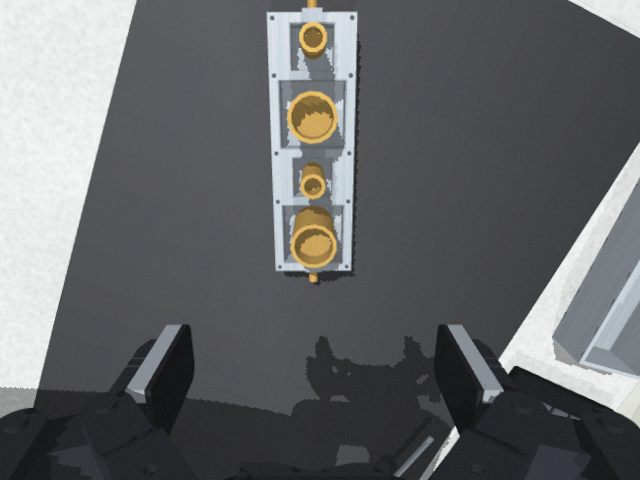

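Both resonators stand upright in their cavities with the cups up. The slim rim is at (313,38) against a predicted (312,42), and the wide rim at (313,245) against (313,248). The gripper is clear, so I'm handing in.

```bash
python3 -c "
from bench import *
print(sign_off())"
```

```text
the job is handed in; nothing more can be done
None
```

I handed the job in at about 16.6 s: both resonators stand upright in their cavities, cups up and released, within a few millimetres of centre by the last wrist picture; the judge's result was not shown.

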